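# Find the packer that fits under the crossbar and clamp it

### The job

Try the coloured packers in the gap under the crossbar and find the thickest one that slides in; push that one fully home against the back stop and leave the other two outside, in front of the gap. Then swing the yellow hold-down flap over to the back so that it rests on the packer. Do not disturb the brake pad, marker pen or bolt.

Things in the scene. Friction and masses are not known exactly. Their poses are not given: they have to be found in the camera images.
- frame: Blue set-up frame fixed to the bench: side rails with posts (54 mm high), 236 mm apart inside, 6 mm high steel stop bar joining them at the back. Origin on the bench midway between the posts, right under the crossbar's front face; x points in through the gap, y left along the crossbar, z up. Front of the stop bar: x = 60 mm; a packer fully home touches it and sticks out 30 mm before the crossbar.
- mouth (a point): Point on the bench under the middle of the crossbar, at frame x = 10 mm. The crossbar, dark steel, 20 mm deep (x = 0 to 20 mm) and 18 mm high, bridges the bench between the posts. The gap under it, of unknown height between 11 and 17 mm, is the same all along; no part of the crossbar is above 36 mm.
- flap (a joint): Yellow flap as wide as the mouth, hinged at frame x = 24 mm, 6 mm above the crossbar's underside. 2.1: open, leaning over the crossbar towards the robot; pi/2: upright; 0: its nose, 28 mm behind the hinge, level with the crossbar's underside. Swings freely; past upright it drops to the back by itself, damped, onto the packer (0.25 kg). Each mm of play lets it sink 0.036 below 0; empty: -0.25.
- flap_grip (a point): Middle of the red tip bar (44 mm wide, 8 mm thick) on the flap's tab, 54 mm from the hinge line; with the flap open it is the flap's uppermost part, 60 to 75 mm above the bench, nearly over the crossbar's front face.
- packer_11: Yellow horseshoe packer, 11 mm thick, 90 mm long (x), 50 mm wide (y), 0.1 to 0.2 kg, lying flat on the bench in front of the crossbar, slotted end (slot 14 mm wide, 44 mm deep) towards the gap. Origin at the centre of its underside; x points to the slotted end, z up. The three lie side by side, 78 mm apart, in any order; each can be slid straight ahead into the gap, if it fits.
- packer_14: Red horseshoe packer, 14 mm thick, 90 mm long (x), 50 mm wide (y), 0.1 to 0.2 kg, lying flat on the bench in front of the crossbar, slotted end (slot 14 mm wide, 44 mm deep) towards the gap. Origin at the centre of its underside; x points to the slotted end, z up. The three lie side by side, 78 mm apart, in any order; each can be slid straight ahead into the gap, if it fits.
- packer_17: Blue horseshoe packer, 17 mm thick, 90 mm long (x), 50 mm wide (y), 0.1 to 0.2 kg, lying flat on the bench in front of the crossbar, slotted end (slot 14 mm wide, 44 mm deep) towards the gap. Origin at the centre of its underside; x points to the slotted end, z up. The three lie side by side, 78 mm apart, in any order; each can be slid straight ahead into the gap, if it fits.
- brake_pad: Bystander: black brake pad, 65x121 mm, 17 mm high, flat on the bench to the right of the frame; origin at the centre of its underside.
- marker: Bystander: white and black marker pen, 60x124 mm as it lies, 12 mm high, to the left of the frame; origin at the centre of its underside.
- bolt: Bystander: steel bolt, 59 mm long, 17 mm high, lying to the left, nearer the robot; origin at the centre of its underside.
Not all that is in view belongs to the job. Of the things like the packer_11, leave any that is brown; of the rest the larger one is meant.

How it is judged:
By the outcome, as a careful person would: the job done as asked, in the order asked, and still so for the second after the job is handed in, with the robot touching nothing.
It also fails if it takes over 51 s, if anything falls off the work surface, if the arm or the gripper's body presses on something with over 40 N, if the wrist force passes 120 N, or if a joint passes its speed limit or range.

### The arm

A 6-joint arm with a two-finger parallel gripper is mounted at the origin on a cart in front of the work surface, level with it; the furniture and walls round the work are solid. World frame = base frame: x ahead of the robot, y to its left, z up, the work surface at z = 0. Lengths are in m, angles in rad, forces in N, time in s.
With the tool pointing down it reaches from about 0.35 to 0.85 m from the base axis. Payload 8.1 kg.
Tool frame: the origin (TCP) lies midway between the tips of the shut fingers; the grasp point (between the pads) lies arm.grasp_offset behind it (arm.grasp_offset is the distance from the TCP to the grasp point, in m); z points along the fingers, y is the line along which they close (so a half turn about z gives the same grasp; the last joint's range is limited). The gripper opens to 85 mm and grips with 20 to 120 N. Pads are 22 mm wide; open, the fingers measure 114 mm over their backs; the gripper's body (76 mm by 85 mm) begins 54 mm behind the grasp point. The pads swing forward as they close: fully open they stand 13 mm farther back than shut.
Start: joints at [1.059, 0.13, 1.488, -0, 1.523, -0.085], TCP at [0.248, 0.546, 0.231] pointing down, gripper open.
Joint ranges: [-2.96, 2.96], [-0.89, 2.26], [0.02, 2.5], [-1.34, 4.48], [0, 2.73], [-2.66, 2.66]. Speed limits (rad/s): [2.39, 2.39, 2.79, 3.14, 3.14, 3.14].

### API

Orientations are given as [roll, pitch, yaw] about the fixed x, y, z axes, in that order (R = Rz(yaw) Ry(pitch) Rx(roll)).
In Python, from workcell import status, optics, order, arm gives the robot as it stands. The module is installed in compiled form; this text tells all that it offers.
- The arm moves only by the tool arm_command, never from a script. Its argument "targets" is a list of rows, each a list of 3 entries, a list of its own where there are three numbers: the shift along the tool's x, y, z in mm, then the turn about the tool's z in degrees, then the opening, from 0 (shut) to 1 (fully open). A call has 1 to 5 rows; each row is the pose to reach, as a shift and turn from the pose commanded when the call began, along the tool's axes at that moment; what a row does not reach only later rows make up. A row lasts 1/12 s, in which the tool goes at most 41.7 mm and 7.16 degrees, less where a joint would pass 70% of its speed; a pose out of reach is approached as far as the arm can. A call with a gripper value outside its range is refused whole. The fingers move at their own pace and stop on an object; "grip_force" is the grip in N (left out, the last holds). Time passes only in rows, so rows that repeat a pose let the fingers close. It gives the time, the measured TCP pose, the force, the opening and the grip force at its end, in the units of the state.
- status.observe(): the state, without advancing time (a new reading comes with each control period).
- optics.capture(name): name is "side" or "top"; returns a dict with "frame" (384x512x3 uint8, red, green, blue), "depth" (384x512 float32, m along the optical axis (not along the pixel's ray), 0 where there is no reading), "K" (3x3 intrinsics, pixels), "pose" (4x4, takes a point from camera to world coordinates). Camera axes: x right, y down, z forward; pixel columns grow to the right and rows downward; lengths in m; the calibration is good to about 2 mm. A picture is of the moment at which its call begins.
- order.sign_off(): hands the job in; it is judged then, once.
The state is a dict: "clock": time; "joint_positions": joint angles; "dq": joint speeds; "joint_efforts": joint torques, N m; "ee_pos": TCP position; "ee_rot": TCP orientation; "wrist_force": force on the tool from outside, world axes, zero at the start; "moment": the same for the moment, N m; "gripper_width": finger opening in m; "finger_force": force on a finger pad.
Only numpy, scipy, OpenCV 4.12 (cv2) and the standard library are available. Lean on these libraries where they do the work, as an engineer would, in place of code of your own. Each camera call takes 0.05 s, during which the arm holds its last target. There are 200 camera calls.

## Working session

There is one attempt and no reset: what is moved stays moved. The work goes in short steps, Python scripts to look and compute and a tool call to move; the robot and the scene stay as the last step left them, time stands still between calls to the robot, and variables do not carry over. Pictures are saved under pics/ and viewed, at most 10 in all, crops included, and the job is handed in when it is done.

Besides the shell and the picture viewer there is one more tool, called after ">>>" by a JSON object that holds its "op" and its "data". arm_command: Moves the arm, as the interface text tells. Its arguments: {"type":"object","properties":{"targets":{"type":"array","items":{"type":"array"}},"grip_force":{"type":"number"}},"required":["targets"]}

```bash
mkdir -p pics
cat > h.py <<'E'
import numpy as np, cv2
from workcell import status, optics, order, arm
def cap(n,save=None):
    c=optics.capture(n)
    if save: cv2.imwrite('pics/'+save,cv2.cvtColor(c['frame'],cv2.COLOR_RGB2BGR))
    return c
def ray(c,u,v,z):
    d=c['pose'][:3,:3]@np.linalg.inv(c['K'])@np.array([u,v,1.]); o=c['pose'][:3,3]
    return o+d*(z-o[2])/d[2]
def cloud(c):
    h,w=c['depth'].shape; u,v=np.meshgrid(np.arange(w),np.arange(h))
    p=np.stack([u,v,np.ones_like(u)],-1)@np.linalg.inv(c['K']).T*c['depth'][...,None]
    return p@c['pose'][:3,:3].T+c['pose'][:3,3]
def proj(c,p):
    q=c['K']@(c['pose'][:3,:3].T@(np.array(p)-c['pose'][:3,3])); return q[:2]/q[2]
E
python3 - <<'E'
from h import *
s=status.observe(); print({k:np.round(v,3) for k,v in s.items()}, arm.grasp_offset)
a=cap('top');b=cap('side')
cv2.imwrite('pics/a.png',cv2.cvtColor(cv2.resize(a['frame'],(800,600)),cv2.COLOR_RGB2BGR))
cv2.imwrite('pics/b.png',cv2.cvtColor(cv2.resize(b['frame'],(800,600)),cv2.COLOR_RGB2BGR))
for c in(a,b): print(np.round(c['pose'],3),c['K'][0])
E
```

```text
{'clock': np.float64(0.0), 'joint_positions': array([ 1.059,  0.131,  1.489,  0.   ,  1.523, -0.085]), 'dq': array([-0.001, -0.   , -0.001,  0.   ,  0.002,  0.001]), 'joint_efforts': array([-0.0000e+00, -5.6938e+01, -5.0056e+01, -0.0000e+00,  1.4000e-02,
        0.0000e+00]), 'ee_pos': array([0.248, 0.546, 0.23 ]), 'ee_rot': array([-3.14 , -0.   ,  2.715]), 'wrist_force': array([-0.258,  0.256,  0.167]), 'moment': array([-0.014,  0.029, -0.019]), 'finger_force': np.float64(0.0), 'gripper_width': np.float64(0.085)} 0.0187
[[-0.009 -0.989  0.148  0.376]
 [-1.     0.01   0.004 -0.026]
 [-0.005 -0.148 -0.989  1.008]
 [ 0.     0.     0.     1.   ]] [353.05435998   0.         257.17346869]
[[ 0.872 -0.26   0.414 -0.065]
 [-0.489 -0.468  0.736 -1.088]
 [ 0.003 -0.845 -0.535  0.827]
 [ 0.     0.     0.     1.   ]] [433.04174695   0.         252.56403106]
```

View pics/a.png

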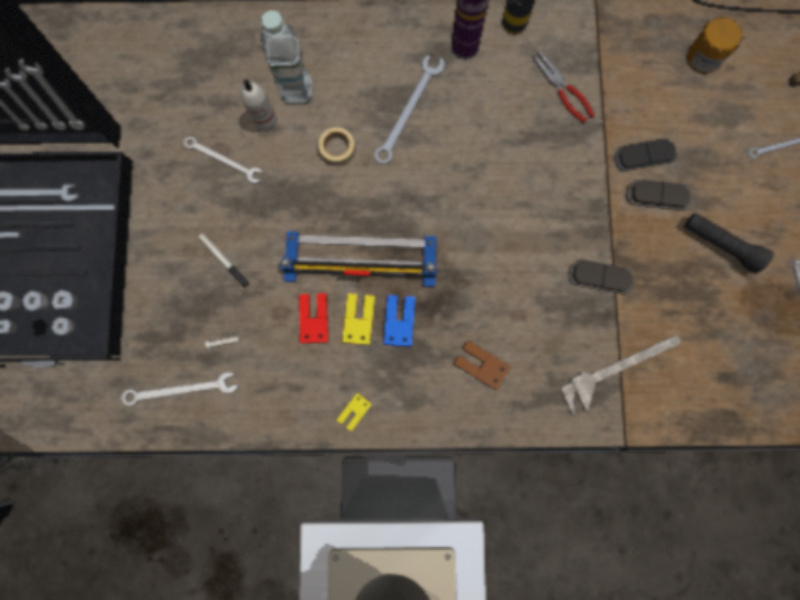

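View pics/b.png

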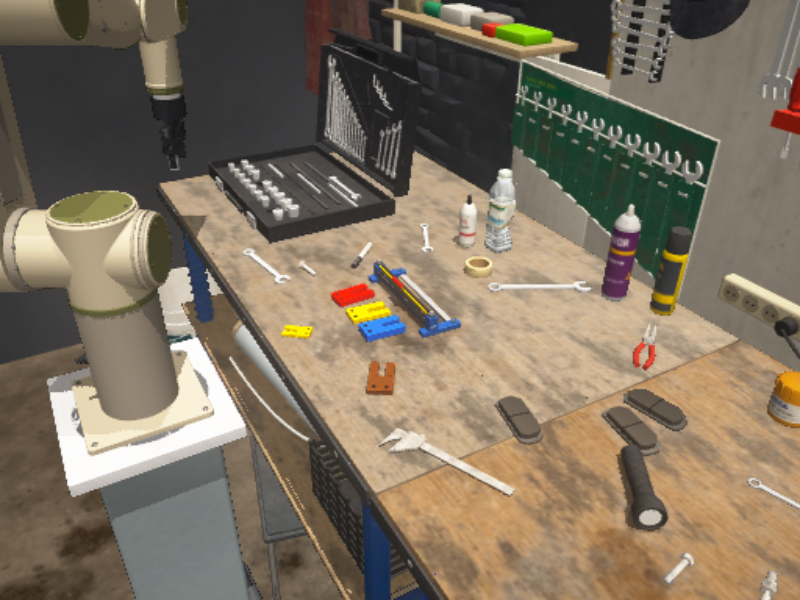

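The top view shows (in the 800x600 picture) packers red (314,318), yellow (359,318) and blue (400,320). The frame runs from (292,255) to (430,260), with the red tip bar at (357,272). Candidates for the yellow packer are the large yellow (359,318), the small yellow decoy (354,411) and the brown one (482,365). By the description it is the large yellow.

```bash
cat >> h.py <<'E'
HS={'red':[(0,8),(172,180)],'yellow':[(22,34)],'blue':[(104,122)]}
def blobs(c,col,amin=40,box=None):
    hsv=cv2.cvtColor(c['frame'],cv2.COLOR_RGB2HSV)
    m=sum(cv2.inRange(hsv,(l,140,80),(h,255,255)) for l,h in HS[col])
    cs,_=cv2.findContours(m,cv2.RETR_EXTERNAL,cv2.CHAIN_APPROX_NONE)
    return [k for k in cs if cv2.contourArea(k)>amin]
E
python3 - <<'E'
from h import *
a=cap('top');b=cap('side')
P=cloud(a); print('bench z',np.median(P[230:250,200:260,2]))
Z={'red':.014,'yellow':.011,'blue':.017}
for col in HS:
  for n,c in(('top',a),('side',b)):
    for k in blobs(c,col):
      (u,v),_,_=cv2.minAreaRect(k)
      x,y,w,h=cv2.boundingRect(k)
      w3=np.array([ray(c,*q,Z[col])[:2] for q in k[:,0].astype(float)],np.float32)
      r=cv2.minAreaRect(w3*1000)
      m=np.zeros(c['depth'].shape,np.uint8);cv2.drawContours(m,[k],-1,1,-1)
      print(col,n,'px',(int(u),int(v)),'A',cv2.contourArea(k),'c',np.round(r[0]),'sz',np.round(r[1]),'ang',round(r[2],1),'z',np.round(np.median(cloud(c)[m>0][:,2]),3))
cv2.imwrite('pics/c.png',cv2.cvtColor(cv2.resize(a['frame'][140:280,165:300],None,fx=4.2,fy=4.2,interpolation=cv2.INTER_CUBIC),cv2.COLOR_RGB2BGR))
E
```

```text
bench z 0.00028608251407413743
red top px (200, 203) A 460.0 c [510. 140.] sz [92. 51.] ang 1.1 z 0.014
red top px (228, 174) A 41.0 c [592.  61.] sz [52.  9.] ang 89.4 z 0.067
red top px (365, 68) A 55.0 c [ 914. -350.] sz [76. 14.] ang 37.0 z 0.011
red top px (371, 63) A 55.0 c [ 929. -371.] sz [75. 13.] ang 34.8 z 0.011
red side px (415, 228) A 45.0 c [ 925. -380.] sz [91. 17.] ang 34.4 z 0.012
red side px (407, 226) A 44.5 c [ 912. -359.] sz [90. 17.] ang 36.2 z 0.012
red side px (225, 188) A 230.5 c [509. 133.] sz [96. 71.] ang 1.7 z 0.014
red side px (502, 64) A 327.0 c [2997.  752.] sz [1213.  100.] ang 33.9 z 0.483
red side px (314, 19) A 59.0 c [2738. 2678.] sz [455. 121.] ang 46.1 z 0.505
yellow top px (226, 263) A 202.0 c [341.  66.] sz [34. 60.] ang 52.7 z 0.008
yellow top px (229, 203) A 448.5 c [507.  58.] sz [52. 90.] ang 84.3 z 0.011
yellow side px (189, 211) A 109.5 c [339.  58.] sz [42. 63.] ang 51.8 z 0.008
yellow side px (235, 199) A 227.0 c [509.  53.] sz [64. 93.] ang 84.0 z 0.011
yellow side px (427, 180) A 196.5 c [1207. -172.] sz [336.  60.] ang 34.6 z 0.058
blue top px (255, 205) A 434.5 c [502. -16.] sz [51. 90.] ang 84.6 z 0.017
blue top px (274, 160) A 87.0 c [632. -73.] sz [20. 48.] ang 89.0 z 0.012
blue top px (186, 157) A 72.5 c [641. 181.] sz [18. 54.] ang 87.1 z 0.013
blue side px (242, 356) A 414.5 c [ 224. -533.] sz [140.  26.] ang 65.3 z -0.236
blue side px (280, 206) A 108.0 c [612. -68.] sz [67. 96.] ang 87.1 z 0.013
blue side px (244, 209) A 262.5 c [501. -27.] sz [67. 95.] ang 84.6 z 0.017
```

View pics/c.png

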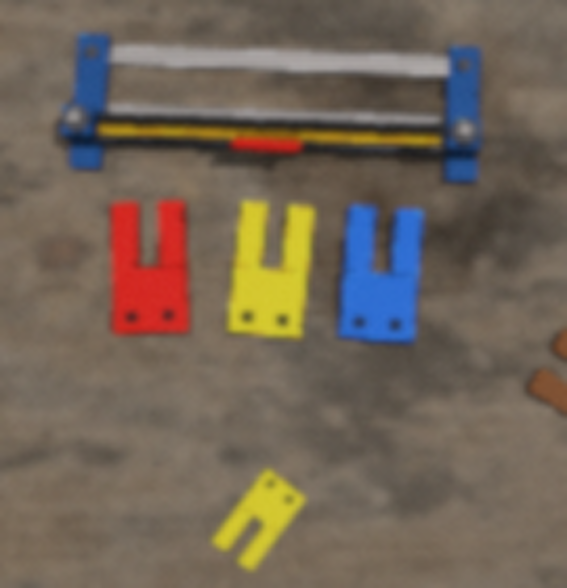

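Run:
```python
from h import *
a=cap('top');g=cv2.cvtColor(a['frame'],cv2.COLOR_RGB2GRAY).astype(float)
# top bar: strong edges per column
def fit(v0,z,lo,hi,sgn):
    pts=[]
    for u in range(198,266,4):
        vv=v0+(u-200)*0.04; s=g[:,u-1:u+2].mean(1); d=sgn*np.diff(s)
        r=np.arange(int(vv)-3,int(vv)+5); w=np.clip(d[r],0,None)**2
        pts.append(ray(a,u,(r*w).sum()/w.sum()+.5,z)[:2])
    p=np.array(pts)*1000; c=np.polyfit(p[:,1],p[:,0],1); res=np.std(p[:,0]-np.polyval(c,p[:,1]))
    return np.degrees(np.arctan(c[0])),c,res
print('stop front edge',fit(156,.006,0,0,-1)); print('stop rear edge',fit(150.5,.006,0,0,1))
for col,z in(('red',.067),):
  k=[k for k in blobs(a,col,30) if abs(cv2.boundingRect(k)[1]-174)<6][0]
  p=np.array([ray(a,*q,z)[:2] for q in k[:,0].astype(float)])*1000; print('tip',p.min(0),p.max(0),p.mean(0))
P=cloud(a)
for u in(210,229,250): print(u,[(v,np.round(P[v,u,[0,2]]*1000).astype(int).tolist()) for v in range(148,182,2)])
# packers: left/right edges & yaw
for col,z in(('red',.014),('yellow',.011),('blue',.017)):
  k=max(blobs(a,col),key=cv2.contourArea)
  p=np.array([ray(a,*q,z)[:2] for q in k[:,0].astype(float)],np.float32)*1000
  r=cv2.minAreaRect(p); print(col,np.round(cv2.boxPoints(r)).tolist())
```

```text
stop front edge (np.float64(2.778501086383219), array([4.85320419e-02, 6.45616237e+02]), np.float64(0.5948237882667166))
stop rear edge (np.float64(2.755740724735259), array([4.81338707e-02, 6.59861067e+02]), np.float64(0.5697044587780423))
tip [575.8277396   31.85072787] [584.55564456  80.87256334] [580.65345755  56.35757203]
210 [(148, [675, 1]), (150, [669, 1]), (152, [661, 5]), (154, [656, 5]), (156, [651, 1]), (158, [645, -1]), (160, [638, 4]), (162, [633, 0]), (164, [627, 0]), (166, [615, 24]), (168, [604, 47]), (170, [598, 47]), (172, [592, 47]), (174, [590, 32]), (176, [591, -1]), (178, [584, 2]), (180, [580, -3])]
229 [(148, [675, -1]), (150, [668, 0]), (152, [661, 6]), (154, [654, 9]), (156, [648, 7]), (158, [645, -3]), (160, [638, 2]), (162, [633, -3]), (164, [626, 0]), (166, [616, 18]), (168, [603, 46]), (170, [597, 47]), (172, [590, 53]), (174, [581, 69]), (176, [589, 4]), (178, [584, 2]), (180, [578, 3])]
250 [(148, [674, 1]), (150, [668, 0]), (152, [662, -2]), (154, [654, 6]), (156, [647, 8]), (158, [643, 2]), (160, [638, -1]), (162, [631, 3]), (164, [626, -1]), (166, [620, -1]), (168, [608, 23]), (170, [596, 48]), (172, [591, 47]), (174, [589, 32]), (176, [586, 18]), (178, [584, -1]), (180, [577, 3])]
red [[464.0, 165.0], [464.0, 114.0], [556.0, 115.0], [555.0, 167.0]]
yellow [[459.0, 37.0], [549.0, 27.0], [555.0, 79.0], [465.0, 89.0]]
blue [[455.0, -37.0], [545.0, -46.0], [550.0, 5.0], [460.0, 13.0]]
```

```bash
cat >> h.py <<'E'
YAW=np.pi-0.0485; O=np.array([588.5,56.5])
ex=np.array([np.cos(.0485),-np.sin(.0485)]); ey=np.array([-ex[1],ex[0]])
def go(*pts):  # world mm targets (x,y,z): shift in current tool axes
    from scipy.spatial.transform import Rotation as Ro
    s=status.observe(); R=Ro.from_euler('xyz',s['ee_rot']).as_matrix(); p=np.array(s['ee_pos'])*1000
    for t in pts: print('to',np.round(t),'shift',np.round(R.T@(np.array(t)-p),1))
    yaw=np.arctan2(R[1,0],R[0,0]); print('turn',round(np.degrees((yaw-YAW+np.pi)%(2*np.pi)-np.pi),2))
    d=p[:2]-O; print('t',round(float(s['clock']),2),'frame',np.round([d@ex,d@ey,p[2]],1),'F',np.round(s['wrist_force'],1),'w',round(float(s['gripper_width'])*1000,1))
def fw(x,y,z): return np.r_[O+x*ex+y*ey,z]
E
python3 - <<'E'
from h import *
a=cap('top')
go(fw(-160,-76.6,100),fw(-160,-76.6,5))
E
```

```text
to [425. -12. 100.] shift [-392.  -434.9  131.2]
to [425. -12.   5.] shift [-392.  -434.9  226.2]
turn -21.68
t 0.3 frame [-363.6  472.5  230.9] F [0.8 0.1 0.4] w 85.4
```

>>> {"op": "arm_command", "data": {"targets": [[[-392, -435, 131], -21.7, 0.25], [[-392, -435, 131], -21.7, 0.25], [[-392, -435, 131], -21.7, 0.25], [[-392, -435, 131], -21.7, 0.25], [[-392, -435, 131], -21.7, 0.25]]}}

```text
clock: 0.72
ee_pos: [0.3095, 0.3518, 0.1856]
ee_rot: [3.142, 0.0, 3.096]
wrist_force: [1.2, -0.1, 0.5]
gripper_width: 0.0253
finger_force: 0.0
```

```bash
python3 -c "
from h import *
go(fw(-160,-76.6,100),fw(-160,-76.6,5))"
```

```text
to [425. -12. 100.] shift [-132.1 -358.3   85.6]
to [425. -12.   5.] shift [-132.1 -358.3  180.6]
turn 0.14
t 0.72 frame [-293.   281.4  185.6] F [ 1.2 -0.1  0.5] w 25.3
```

>>> {"op": "arm_command", "data": {"targets": [[[-132, -358, 86], 0, 0.25], [[-132, -358, 86], 0, 0.25], [[-132, -358, 86], 0, 0.25], [[-132, -358, 86], 0, 0.25], [[-132, -358, 86], 0, 0.25]]}}

```text
clock: 1.13
ee_pos: [0.3707, 0.1578, 0.1401]
ee_rot: [3.141, 0.001, 3.094]
wrist_force: [0.9, 1.0, 0.6]
gripper_width: 0.0213
finger_force: 0.0
```

>>> {"op": "arm_command", "data": {"targets": [[[-50, -150, 45], 0, 0.25], [[-50, -150, 45], 0, 0.25], [[-50, -150, 45], 0, 0.25], [[-50, -150, 45], 0, 0.25]]}}

```text
clock: 1.47
ee_pos: [0.4135, 0.0051, 0.0951]
ee_rot: [-3.141, 0.001, 3.093]
wrist_force: [1.5, -0.0, -0.4]
gripper_width: 0.021
finger_force: 0.0
```

```bash
python3 -c "
from h import *
go(fw(-160,-76.6,100),fw(-160,-76.6,5))"
```

```text
to [425. -12. 100.] shift [-12.3 -16.8  -4.9]
to [425. -12.   5.] shift [-12.2 -16.8  90.1]
turn 0.01
t 1.47 frame [-172.3  -59.8   95.1] F [ 1.5 -0.  -0.4] w 21.0
```

>>> {"op": "arm_command", "data": {"targets": [[[-12, -17, 40], 0, 0.25], [[-12, -17, 70], 0, 0.25], [[-12, -17, 90], 0, 0.25], [[-12, -17, 90], 0, 0.25]]}}

```text
clock: 1.8
ee_pos: [0.4225, -0.0107, 0.0019]
ee_rot: [3.141, -0.004, 3.092]
wrist_force: [-0.7, 1.3, 1.0]
gripper_width: 0.0213
finger_force: 0.0
```

```bash
python3 -c "
from h import *
go(fw(-140,-76.6,5),fw(-80,-76.6,5))"
```

```text
to [445. -13.   5.] shift [-22.6  -1.4  -3.2]
to [505. -16.   5.] shift [-82.6  -1.3  -3.4]
turn -0.07
t 1.8 frame [-162.6  -75.2    1.9] F [-0.7  1.3  1. ] w 21.3
```

>>> {"op": "arm_command", "data": {"targets": [[[-18, -1, -3], 0, 0.25], [[-26, -1, -3], 0, 0.25], [[-34, -1, -3], 0, 0.25], [[-42, -1, -3], 0, 0.25], [[-50, -1, -3], 0, 0.25]]}}

```text
clock: 2.22
ee_pos: [0.4749, -0.0134, 0.0087]
ee_rot: [-3.142, -0.0, 3.094]
wrist_force: [-3.2, -0.1, 1.7]
gripper_width: 0.0214
finger_force: 1.1
```

```bash
python3 -c "
from h import *
go(fw(-105,-76.6,5),fw(-80,-76.6,5))"
```

```text
to [480. -15.   5.] shift [-5.1 -1.2  3.7]
to [505. -16.   5.] shift [-30.1  -1.3   3.7]
turn 0.05
t 2.22 frame [-110.1  -75.4    8.7] F [-3.2 -0.1  1.7] w 21.4
```

>>> {"op": "arm_command", "data": {"targets": [[[-3, 0, 2], 0, 0.25], [[-6, 0, 2], 0, 0.25], [[-9, 0, 2], 0, 0.25], [[-12, 0, 2], 0, 0.25]]}}

```text
clock: 2.55
ee_pos: [0.4845, -0.014, 0.0056]
ee_rot: [3.141, -0.004, 3.094]
wrist_force: [-18.6, 1.0, 15.0]
gripper_width: 0.0213
finger_force: 9.3
```

```bash
python3 -c "
from h import *
go(fw(-101,-76.6,5))
b=cap('side');go(fw(-101,-76.6,5))
cv2.imwrite('pics/d.png',cv2.cvtColor(cv2.resize(b['frame'][150:240,200:320],None,fx=6,fy=6,interpolation=cv2.INTER_CUBIC),cv2.COLOR_RGB2BGR))
"
```

```text
to [484. -15.   5.] shift [ 0.5 -1.1  0.6]
turn 0.04
t 2.55 frame [-100.5  -75.5    5.6] F [-18.6   1.   15. ] w 21.3
to [484. -15.   5.] shift [ 0.4 -1.1  0.6]
turn 0.04
t 2.6 frame [-100.6  -75.5    5.6] F [-8.   0.1  5.7] w 21.4
```

View pics/d.png

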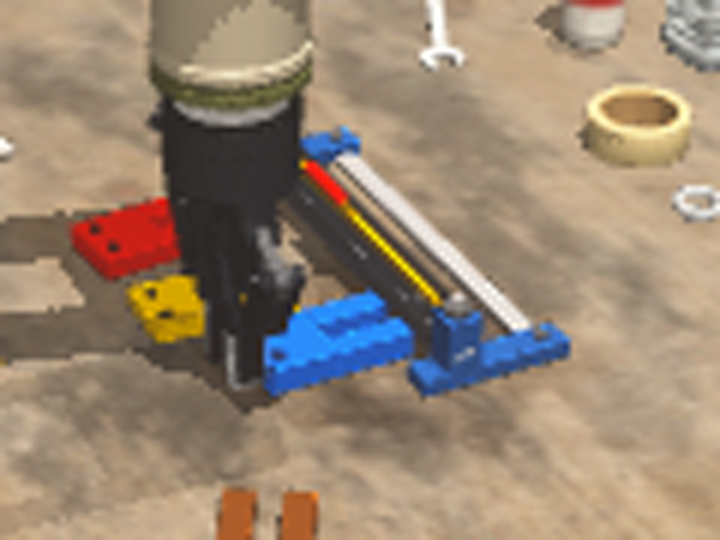

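The picture shows the blue packer pushed up to the crossbar, with the nose corners at crop (410,325) and (380,295) and the post at (455,350). Next I'll check the nose's frame position.

```bash
python3 -c "
from h import *
b=cap('side')
for u,v in((410,322),(383,293),(265,345)):
    p=ray(b,200+u/6,150+v/6,.017)[:2]*1000-O; print(np.round([p@ex,p@ey],1))
go()
"
```

```text
[  5.6 -91.5]
[  6.1 -57.5]
[-78.6 -76.2]
turn 0.03
t 2.65 frame [-100.5  -75.5    5.6] F [-9.2  0.3  6.5] w 21.5
```

>>> {"op": "arm_command", "data": {"targets": [[[-2, 0, 0], 0, 0.25], [[-3, 0, 0], 0, 0.25], [[-3, 0, 0], 0, 0.25]]}}

```text
clock: 2.9
ee_pos: [0.4845, -0.0139, 0.005]
ee_rot: [3.141, -0.011, 3.094]
wrist_force: [-22.7, -0.2, 18.2]
gripper_width: 0.0218
finger_force: 11.5
```

>>> {"op": "arm_command", "data": {"targets": [[[30, 0, -3], 0, 0.25], [[62, 0, -25], 0, 0.25], [[62, 40, -25], 0, 0.25], [[62, 80, -25], 0, 0.25], [[62, 120, -25], 0, 0.25]]}}

```text
clock: 3.32
ee_pos: [0.4339, 0.1092, 0.0327]
ee_rot: [3.141, 0.004, 3.09]
wrist_force: [-0.0, -0.6, 0.4]
gripper_width: 0.0212
finger_force: 0.0
```

```bash
python3 -c "
from h import *
a=cap('top')
for col,z in(('red',14),('yellow',11),('blue',17)):
  k=max(blobs(a,col),key=cv2.contourArea)
  p=np.array([(q:=ray(a,*q,z/1000)[:2]*1000-O)@np.c_[ex,ey] for q in k[:,0].astype(float)],np.float32)
  r=cv2.minAreaRect(p); print(col,np.round(r[0],1),np.round(r[1],1),round(r[2],1))
go(fw(-160,80,6))
"
```

```text
File "<string>", line 6
SyntaxError: assignment expression cannot rebind comprehension iteration variable 'q'
```

```bash
cat >> h.py <<'E'
def packs(a):
  for col,z in(('red',14),('yellow',11),('blue',17)):
    k=max(blobs(a,col),key=cv2.contourArea)
    p=np.array([(ray(a,*q,z/1000)[:2]*1000-O)@np.c_[ex,ey] for q in k[:,0].astype(float)],np.float32)
    r=cv2.minAreaRect(p); print(col,np.round(r[0],1),np.round(r[1],1),round(r[2],1),'x',p[:,0].min().round(),p[:,0].max().round())
E
python3 -c "
from h import *
packs(cap('top')); go(fw(-160,80,6))
"
```

```text
red [ 344.7 -390.3] [76.1 13.9] 39.8 x 317.0 377.0
yellow [-81.3  -2.5] [52.5 90.1] 87.0 x -127.0 -36.0
blue [-44.6 -74.7] [50.1 92.5] 89.5 x -91.0 2.0
to [433. 144.   6.] shift [ 2.7 27.8 26.9]
turn 0.06
t 3.37 frame [-157.4   52.1   32.8] F [-1.3  4.6  0.6] w 21.6
```

>>> {"op": "arm_command", "data": {"targets": [[[2, 28, 15], 0, 0.25], [[2, 28, 25], 0, 0.25], [[2, 28, 25], 0, 0.25], [[-8, 28, 25], 0, 0.25]]}}

```text
clock: 3.7
ee_pos: [0.4399, 0.1357, 0.0048]
ee_rot: [-3.14, -0.004, 3.095]
wrist_force: [0.0, 0.0, 0.1]
gripper_width: 0.0211
finger_force: 0.0
```

>>> {"op": "arm_command", "data": {"targets": [[[-8, 0, 0], 0, 0.25], [[-16, 0, 0], 0, 0.25], [[-24, 0, 0], 0, 0.25], [[-32, 0, 0], 0, 0.25], [[-40, 0, 0], 0, 0.25]]}}

```text
clock: 4.12
ee_pos: [0.4833, 0.1337, 0.0064]
ee_rot: [3.142, -0.0, 3.093]
wrist_force: [-1.3, -0.8, 2.9]
gripper_width: 0.0211
finger_force: 1.4
```

```bash
python3 -c "
from h import *
go(fw(-100,80,6))
"
```

```text
to [492. 141.   6.] shift [-8.9  8.   0.4]
turn -0.02
t 4.12 frame [-108.9   72.     6.4] F [-1.3 -0.8  2.9] w 21.1
```

>>> {"op": "arm_command", "data": {"targets": [[[-4, 0, 0], 0, 0.25], [[-7, 0, 0], 0, 0.25], [[-10, 0, 0], 0, 0.25], [[-12, 0, 0], 0, 0.25]]}}

```text
clock: 4.45
ee_pos: [0.4915, 0.1336, 0.0056]
ee_rot: [-3.141, -0.007, 3.094]
wrist_force: [-21.6, 0.5, 19.9]
gripper_width: 0.0213
finger_force: 11.0
```

>>> {"op": "arm_command", "data": {"targets": [[[6, 0, -1], 0, 0.25], [[6, 4, -1], 0, 0.25], [[3, 4, -1], 0, 0.25], [[0, 4, -1], 0, 0.25], [[-2, 4, -1], 0, 0.25]]}}

```text
clock: 4.87
ee_pos: [0.492, 0.1381, 0.0065]
ee_rot: [-3.141, -0.011, 3.094]
wrist_force: [-34.4, 3.2, 30.1]
gripper_width: 0.0212
finger_force: 17.3
```

```bash
python3 -c "
from h import *
go(fw(-101,76.6,5))
b=cap('side');go()
cv2.imwrite('pics/e.png',cv2.cvtColor(cv2.resize(b['frame'][150:240,200:320],None,fx=6,fy=6,interpolation=cv2.INTER_CUBIC),cv2.COLOR_RGB2BGR))
"
```

```text
to [491. 138.   5.] shift [ 0.6 -0.2  1.5]
turn 0.06
t 4.87 frame [-100.4   76.8    6.5] F [-34.4   3.2  30.1] w 21.2
turn 0.06
t 4.92 frame [-100.5   76.8    6.5] F [-25.2   3.3  20.6] w 21.0
```

View pics/e.png

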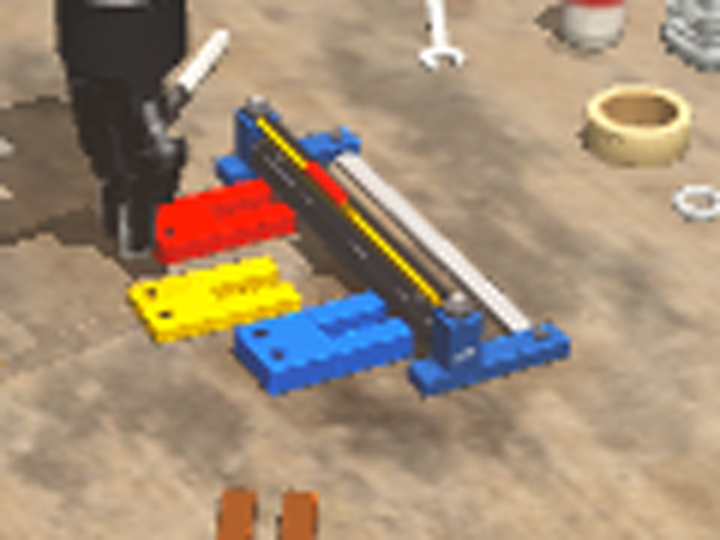

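Red is blocked too: its nose sits at frame x≈0, as blue's does, and the arm stands still under 34 N. In the crop, red's nose is at (290,215), against the crossbar. The yellow packer is next.

>>> {"op": "arm_command", "data": {"targets": [[[30, 0, -3], 0, 0.25], [[64, 0, -20], 0, 0.25], [[64, -40, -20], 0, 0.25], [[64, -79, -20], 0, 0.25], [[64, -79, -20], 0, 0.25]]}}

```text
clock: 5.33
ee_pos: [0.4294, 0.0573, 0.0279]
ee_rot: [-3.139, 0.002, 3.093]
wrist_force: [0.3, -0.1, -0.1]
gripper_width: 0.0214
finger_force: 0.0
```

```bash
python3 -c "
from h import *
a=cap('top'); go(fw(-150,-2.5,4.5)); P=(cloud(a)[...,:2]*1000-O); z=cloud(a)[...,2]*1000
fx=P@ex; fy=P@ey
for lo,hi in((-6,-2),(0,4),(4,8),(8,12),(12,16),(16,20)):
  m=(fx>lo)&(fx<hi)&(abs(fy)<105)&(abs(fy)>30)&(z>5); print(lo,m.sum(),np.round(np.percentile(z[m],[10,25,50,75,90]),1))
"
```

```text
to [439.  61.   4.] shift [-8.7  2.5 23.4]
turn -0.16
t 5.38 frame [-158.7   -5.    27.9] F [0.7 0.1 0.6] w 21.1
-6 35 [12.4 13.8 15.9 17.6 19.4]
0 143 [28.9 31.  33.7 49.7 51.2]
4 74 [31.2 45.3 46.7 48.1 49.6]
8 86 [45.7 46.6 47.7 49.3 50.5]
12 41 [45.1 46.5 47.5 48.8 49.9]
16 17 [29.9 30.4 31.1 32.1 32.4]
```

>>> {"op": "arm_command", "data": {"targets": [[[0, 2, 12], 0, 0.25], [[0, 2, 23], 0, 0.25], [[0, 2, 23], 0, 0.25], [[-10, 2, 23], 0, 0.25], [[-18, 2, 23], 0, 0.25]]}}

```text
clock: 5.8
ee_pos: [0.4476, 0.0632, 0.0045]
ee_rot: [3.142, 0.0, 3.094]
wrist_force: [0.5, -0.2, 0.8]
gripper_width: 0.0213
finger_force: 0.0
```

>>> {"op": "arm_command", "data": {"targets": [[[-8, 0, 0], 0, 0.25], [[-16, 0, 0], 0, 0.25], [[-23, 0, 0], 0, 0.25], [[-29, 0, 0], 0, 0.25], [[-34, 0, 0], 0, 0.25]]}}

```text
clock: 6.22
ee_pos: [0.4816, 0.0612, 0.0044]
ee_rot: [3.142, -0.0, 3.094]
wrist_force: [-1.9, 0.3, 1.1]
gripper_width: 0.0214
finger_force: 1.0
```

```bash
python3 -c "
from h import *
go(fw(-100,-2.5,4.5))"
```

```text
to [488.  59.   4.] shift [-7.  -2.  -0.1]
turn 0.02
t 6.22 frame [-107.    -0.5    4.4] F [-1.9  0.3  1.1] w 21.4
```

>>> {"op": "arm_command", "data": {"targets": [[[-4, 0, 0], 0, 0.25], [[-8, 0, 0], 0, 0.25], [[-11, 0, 0], 0, 0.25], [[-14, 0, 0], 0, 0.25]]}}

```text
clock: 6.55
ee_pos: [0.4951, 0.0604, 0.0042]
ee_rot: [-3.142, -0.0, 3.093]
wrist_force: [-1.4, 0.5, 1.3]
gripper_width: 0.0213
finger_force: 0.9
```

>>> {"op": "arm_command", "data": {"targets": [[[-8, 0, 0], 0, 0.25], [[-16, 0, 0], 0, 0.25], [[-24, 0, 0], 0, 0.25], [[-32, 0, 0], 0, 0.25], [[-40, 0, 0], 0, 0.25]]}}

```text
clock: 6.97
ee_pos: [0.5358, 0.0585, 0.0043]
ee_rot: [3.142, 0.0, 3.093]
wrist_force: [-1.4, -0.1, 1.6]
gripper_width: 0.0215
finger_force: 1.0
```

```bash
python3 -c "
from h import *
go(fw(-41,-0.5,4.5))"
```

```text
to [548.  58.   4.] shift [-11.7   0.1  -0.2]
turn 0.02
t 6.97 frame [-52.7  -0.6   4.3] F [-1.4 -0.1  1.6] w 21.5
```

>>> {"op": "arm_command", "data": {"targets": [[[-4, 0, 0], 0, 0.25], [[-7, 0, 0], 0, 0.25], [[-10, 0, 0], 0, 0.25], [[-12, 0, 0], 0, 0.25], [[-12, 0, 0], 0, 0.25]]}}

```text
clock: 7.38
ee_pos: [0.5472, 0.0579, 0.0043]
ee_rot: [-3.142, 0.0, 3.094]
wrist_force: [0.8, 0.3, -0.2]
gripper_width: 0.0214
finger_force: 0.0
```

>>> {"op": "arm_command", "data": {"targets": [[[-1.5, 0, 0], 0, 0.25], [[-3, 0, 0], 0, 0.25], [[-3, 0, 0], 0, 0.25]]}}

```text
clock: 7.63
ee_pos: [0.5478, 0.0579, 0.004]
ee_rot: [-3.141, -0.004, 3.094]
wrist_force: [-11.8, 0.6, 8.6]
gripper_width: 0.0214
finger_force: 5.1
```

>>> {"op": "arm_command", "data": {"targets": [[[-1.5, 0, 0], 0, 0.25], [[-1.5, 0, 0], 0, 0.25], [[20, 0, 0], 0, 0.1], [[40, 0, -20], 0, 0], [[40, 0, -50], 0, 0]]}}

```text
clock: 8.05
ee_pos: [0.5025, 0.0599, 0.0496]
ee_rot: [-3.141, -0.012, 3.094]
wrist_force: [1.0, -0.7, -0.3]
gripper_width: 0.0004
finger_force: 0.0
```

```bash
python3 -c "
from h import *
b=cap('side'); go(fw(-30,0,58),fw(30,0,58)); packs(cap('top'))
cv2.imwrite('pics/f.png',cv2.cvtColor(cv2.resize(b['frame'][150:240,200:320],None,fx=6,fy=6,interpolation=cv2.INTER_CUBIC),cv2.COLOR_RGB2BGR))
"
```

```text
to [559.  58.  58.] shift [-48.8   0.3   0.9]
to [618.  55.  58.] shift [-108.8    0.2    1. ]
turn 0.05
t 8.1 frame [-78.8  -0.3  58.8] F [ 5.5 -0.9  4.1] w 0.0
red [-81.2  79.9] [20.1 45.7] 2.2 x -92.0 -71.0
yellow [-236.6    4.8] [38.4 36.1] 2.3 x -257.0 -217.0
blue [-44.7 -76.7] [92.5 46.6] 0.3 x -91.0 2.0
```

View pics/f.png

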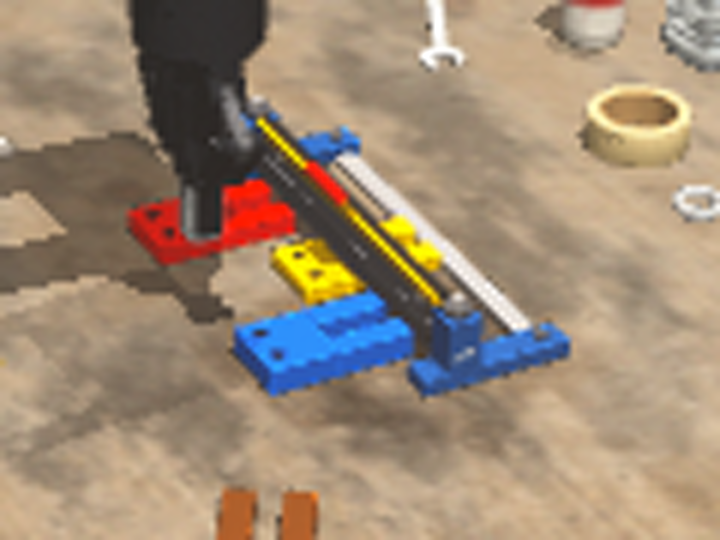

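The yellow packer is through under the bar, with its prongs at crop (400,228) and (428,255) next to the stop. Blue and red are outside. Now the flap.

>>> {"op": "arm_command", "data": {"targets": [[[-30, 0, 1], 0, 0], [[-50, 0, 1], 0, 0], [[-60, 0, 1], 0, 0], [[-68, 0, 1], 0, 0], [[-76, 0, 1], 0, 0]]}}

```text
clock: 8.57
ee_pos: [0.5861, 0.0561, 0.053]
ee_rot: [-3.142, -0.0, 3.094]
wrist_force: [-0.3, 0.9, 0.6]
gripper_width: -0.0001
finger_force: 0.4
```

>>> {"op": "arm_command", "data": {"targets": [[[-8, 0, 0], 0, 0], [[-16, 0, 0], 0, 0], [[-24, 0, 0], 0, 0], [[-32, 0, 0], 0, 0], [[-32, 0, 0], 0, 0]]}}

```text
clock: 8.98
ee_pos: [0.6194, 0.0544, 0.0536]
ee_rot: [3.142, 0.001, 3.093]
wrist_force: [1.3, -0.9, 0.5]
gripper_width: 0.0002
finger_force: 0.0
```

```bash
python3 -c "
from h import *
b=cap('side'); go()
cv2.imwrite('pics/g.png',cv2.cvtColor(cv2.resize(b['frame'][150:240,200:320],None,fx=6,fy=6,interpolation=cv2.INTER_CUBIC),cv2.COLOR_RGB2BGR))
"
```

```text
turn 0.02
t 9.03 frame [30.1 -0.6 53.4] F [-0.   0.8  0.5] w 0.2
```

View pics/g.png

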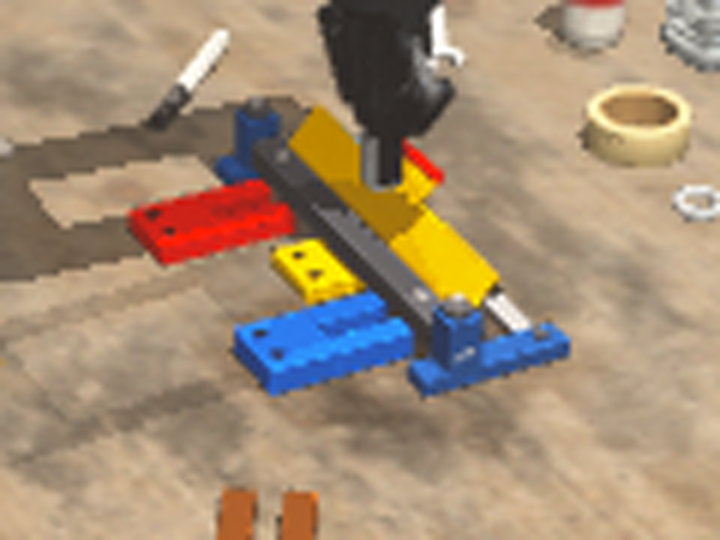

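The flap is past upright and falling to the back, with its red bar at (425,160). I'll lift clear and look again.

>>> {"op": "arm_command", "data": {"targets": [[[5, 0, -40], 0, 0], [[20, 0, -80], 0, 0], [[60, 0, -110], 0, 0], [[100, 0, -120], 0, 0], [[140, 0, -120], 0, 0]]}}

```text
clock: 9.45
ee_pos: [0.485, 0.061, 0.1768]
ee_rot: [3.141, 0.007, 3.093]
wrist_force: [0.1, 0.4, 0.8]
gripper_width: -0.0
finger_force: 0.0
```

>>> {"op": "arm_command", "data": {"targets": [[[40, 0, 0], 0, 0], [[80, 0, 0], 0, 0], [[80, 0, 0], 0, 0], [[80, 0, 0], 0, 0], [[80, 0, 0], 0, 0]]}}

```text
clock: 9.87
ee_pos: [0.4047, 0.0649, 0.1737]
ee_rot: [3.141, 0.003, 3.094]
wrist_force: [0.5, 0.4, 0.0]
gripper_width: -0.0002
finger_force: 0.0
```

```bash
python3 -c "
from h import *
b=cap('side'); a=cap('top'); go(); packs(a)
P=(cloud(a)[...,:2]*1000-O); z=cloud(a)[...,2]*1000; fx=P@ex; fy=P@ey
for x in range(0,90,6):
  m=(abs(fx-x)<3)&(abs(fy)<15); print(x,m.sum(),np.round(np.median(z[m]),1),end='; ')
for c in(a,b):
  for k in blobs(c,'red',15):
    u,v=k[:,0].mean(0); p=ray(c,u,v,.015)[:2]*1000-O
    if abs(p@ex)<110 and abs(p@ey)<60: print('tip',p@ex,p@ey)
cv2.imwrite('pics/i.png',cv2.cvtColor(cv2.resize(b['frame'][150:240,200:320],None,fx=6,fy=6,interpolation=cv2.INTER_CUBIC),cv2.COLOR_RGB2BGR))
"
```

```text
turn 0.02
t 9.97 frame [-183.3   -0.6  173.6] F [ 0.3 -0.3 -0.6] w -0.1
red [-28.9  76.3] [55.3 53.8] 2.2 x -58.0 -0.0
yellow [51.4  1.1] [ 44.1 226.9] 0.2 x 29.0 73.0
blue [-45.  -75.1] [51.  90.9] 89.2 x -91.0 1.0
0 33 25.0; 6 25 31.9; 12 21 31.5; 18 18 31.3; 24 21 23.0; 30 21 24.6; 36 21 23.8; 42 22 22.9; 48 21 22.1; 54 22 22.4; 60 20 21.2; 66 19 20.8; 72 19 20.6; 78 21 21.5; 84 1 18.0;
```

View pics/i.png

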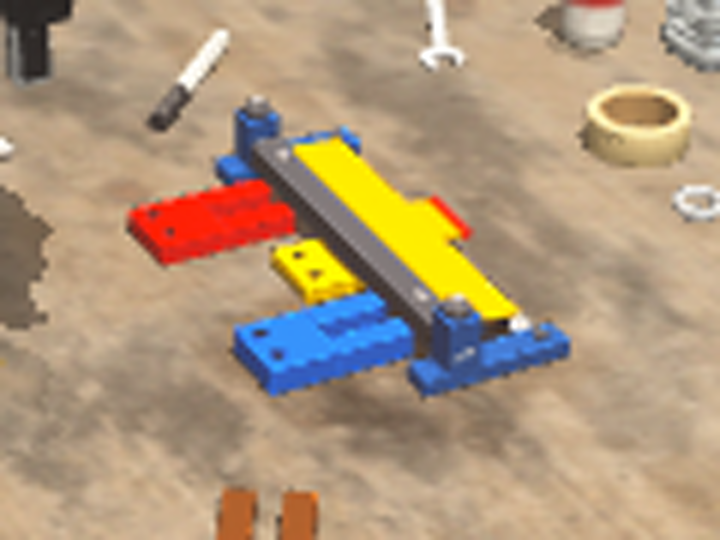

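The flap lies to the back on the packer. Red and blue are outside, and the marker is in place at (190,80). Last check: the packer's tail position, and that the flap has settled.

>>> {"op": "arm_command", "data": {"targets": [[[0, 0, 0], 0, 0], [[0, 0, 0], 0, 0], [[0, 0, 0], 0, 0], [[0, 0, 0], 0, 0], [[0, 0, 0], 0, 0]]}}

```text
clock: 10.38
ee_pos: [0.4043, 0.0648, 0.1727]
ee_rot: [-3.142, -0.001, 3.093]
wrist_force: [0.7, 0.5, -0.6]
gripper_width: -0.0003
finger_force: 0.0
```

```bash
python3 -c "
from h import *
for n in('side','top'):
  c=cap(n); q=cloud(c)*1000; fx=(q[...,:2]-O)@ex; fy=(q[...,:2]-O)@ey
  m=(fx>28)&(fx<70)&(abs(fy)<95)&(q[...,2]>12); print(n,'flap slope',np.polyfit(fx[m],q[...,2][m],1))
  for k in blobs(c,'yellow',20):
    p=np.array([(ray(c,*t,.011)[:2]*1000-O)@np.c_[ex,ey] for t in k[:,0].astype(float)])
    if abs(p[:,1]).max()<60: print(n,p.min(0).round(1),p.max(0).round(1))
"
```

```text
side flap slope [-0.09286741 28.1466878 ]
side [-282.4  -44.9] [-215.4   20.8]
side [-33.1 -36.5] [ 4.  25.6]
top flap slope [-0.09597719 27.03897463]
top [-267.4   10.9] [-248.    27.3]
top [-32.4 -25.5] [ 1.7 24.9]
```

```bash
python3 -c "
from h import *
print(order.sign_off())"
```

```text
the job is handed in; nothing more can be done
None
```

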